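Pass a roller through the dust-lock hatch

ROBOT

A 7-joint arm with a two-finger parallel gripper is mounted at the origin on the work surface. World frame = base frame: x ahead of the robot, y to its left, z up, the work surface at z = 0. Lengths are in m, angles in rad, forces in N, time in s.
With the tool pointing down it reaches from about 0.425 to 0.925 m from the base axis. Payload 6.8 kg.
Tool frame: the origin (TCP) lies on the mounting face of the last link; the fingertips stand 173 mm ahead of it and the grasp point (between the pads) lies 155 mm ahead of it; z points along the fingers, x is the direction in which the jaws open and shut, and the axes are right-handed (so a half turn about z gives the same grasp; the last joint's range is limited). The gripper opens to 85 mm and grips with 20 to 120 N. Pads are 22 mm wide; open, the fingers measure 114 mm over their backs; the gripper's body (76 mm by 85 mm) begins 54 mm behind the grasp point. The pads swing forward as they close: fully open they stand 13 mm farther back than shut.
Start: joints at [-1.296, 0.477, 0.022, 1.555, -0.011, 1.109, -0.083], TCP at [0.252, 0.626, 0.405] pointing down, gripper open.
Joint ranges: [-2.96, 2.96], [-0.34, 2.1], [-1.41, 1.46], [0.24, 2.44], [-1.37, 4.51], [0.17, 1.92], [-2.96, 2.96]. Speed limits (rad/s): [2.39, 2.39, 3.14, 3.14, 3.14, 3.14, 3.14].

INTERFACE

Orientations are given as a unit quaternion [w, x, y, z].
In Python, from plant import bot gives the robot as it stands. The module is installed in compiled form; this text tells all that it offers.
- The arm moves only by the shell command python3 -m jog 'ROWS' [OPENING] [FORCE]. ROWS is JSON, a list of rows, each a list of 2 entries, a list of its own where there are three numbers: the shift along the tool's x, y, z in cm, then the turn about the tool's z in degrees. A call has 1 to 12 rows; each row is the pose to reach, as a shift and turn from the pose commanded when the call began, along the tool's axes at that moment; what a row does not reach only later rows make up. A row lasts 1/8 s, in which the tool goes at most 62.5 mm and 10.7 degrees, less where a joint would pass 70% of its speed; a pose out of reach is approached as far as the arm can. A call with a gripper value outside its range is refused whole. OPENING is the opening, from 0 (shut) to 1 (fully open), set as the call begins (- or left out, the last holds). The fingers move at their own pace and stop on an object; FORCE is the grip in N (left out, the last holds). Time passes only in rows, so rows that repeat a pose let the fingers close. It gives the time, the measured TCP pose, the force and the opening at its end, in the units of the state.
- bot.state(): the state, without advancing time (a new reading comes with each control period).
- bot.read_camera(name): name is "side" or "top" or "wrist"; returns a dict with "img" (480x640x3 uint8, blue, green, red), "depth" (480x640 float32, m along the optical axis (not along the pixel's ray), 0 where there is no reading), "fov_y" (degrees; the focal length in pixels is half the picture's height over the tangent of half this angle, whatever the lens; pixels are square), "cx", "cy" (the principal point, pixels), "position" and "rotation" of the camera in the world. Camera axes: x right, y up, looking along -z (the intrinsics and any distortion apply to the point x, -y, -z); pixel columns grow to the right and rows downward; lengths in m; the calibration is good to about 2 mm. A picture is of the moment at which its call begins.
- bot.sign_off(): hands the job in, once; it reports no verdict.
The state is a dict: "t": time; "joint_positions": joint angles; "joint_vel": joint speeds; "tau": joint torques, N m; "position": TCP position; "ee_rot": TCP orientation; "wrist_force": force on the tool from outside, world axes, zero at the start; "wrist_torque": the same for the moment, N m; "opening": finger opening in m.
Only numpy, scipy, OpenCV 4.12 (cv2) and the standard library are available. Lean on these libraries where they do the work, as an engineer would, in place of code of your own. Each camera call takes 0.05 s, during which the arm holds its last target. There are 200 camera calls.

TASK

Issue the plain roller (the one without shaft stubs) from the stock rack through the hatch: lay it across the slope in the store half through the open outer door so that it rolls through, slide the outer door fully shut, and only then slide the inner door open, lift the roller out on the clean side and lay it lengthwise in the issue cradle. Finish with both doors fully shut; never have both open at once, do not drop the roller, and leave everything else where it is.

Things in the scene. Friction and masses are not known exactly. Their poses are not given: they have to be found in the camera images.
- hatch: The pass hatch: a white box 170 (x) by 340 (y) mm (y from -180 to 160), wall tops 86 mm over the table. Origin at table height; x roughly away from the robot, y to the store side (robot's left), -y the clean side. A low grey screen, 80 mm high, runs along its x from -200 to 300 mm. Two sliding doors form its roof; open doors rest on runners out to x = 255 mm. Between them is a ridge 16 mm wide, 100 mm high.
- store_floor (a point): The chamber floor under the middle of the outer door's opening (hatch x = 0, y = 83 mm), 28 mm over the table. The chamber is one room, 150 (x) by 320 (y) mm inside; the outer opening is 150 (x) by 142 (y), the inner 150 by 162 mm. The steel floor slopes down to -y by 0.06 rad, so a roller laid here with its axis along the hatch's x rolls by itself to the clean half. Axes as the hatch's.
- clean_rest (a point): Where the roller's centre comes to rest in the clean half, under the inner door (hatch x = 0, y = -90, z = 43 mm; it may be a little off along x). It stops against two rubber chocks (faces at y = -115 mm, tops 52 mm over the table) with a gap of 50 mm between them in the middle for a finger; 55 mm from the chock faces to the end wall. Axes as the hatch's.
- outer (a joint): The outer (store side, +y) door: an aluminium plate 168 by 148 mm, its top 92 mm over the table, sliding along the hatch's x away from the robot. Value in m: 0 shut, 0.165 fully open. Starts open or nearly so (0.145 to 0.165): its near edge, 84 mm before the knob, then lies 61 to 81 mm beyond the hatch centre. Drags with about 2 N and stays where it is left.
- outer_knob (a point): Centre of the grip of the outer door's knob: a black upright round post, 28 mm in diameter, 42 mm high, in the middle of the door (y = 83 mm in the hatch; x = 0 when shut). The point is 24 mm above the door plate (116 mm over the table), 18 mm under the knob's top. Axes as the hatch's.
- inner (a joint): The inner (clean side, -y) door, made and sliding like the outer one but 168 by 168 mm: 0 shut, 0.165 m fully open. Starts shut.
- inner_knob (a point): Centre of the grip of the inner door's knob, the same post as on the outer door (y = -93 mm in the hatch; x = 0 when shut; 116 mm over the table).
- roller_center (a point): Centre of the plain roller: a smooth aluminium cylinder, 50 mm in diameter, 100 mm long, of one thickness over its whole length, about 0.4 kg. x is its axis; y and z turn as it rolls. It starts lying on the stock rack.
- rack_seat (a point): The stock rack on the store side (robot's left), 302 by 60 mm: a dark steel base with two plywood rails, 30 mm apart, 30 mm high, between end plates 45 mm high. Two rollers lie on it end to end, about 75 mm either side of the middle, in either order. The point is the middle of the rack at the height of the rollers' axes, 50 mm over the table; x along the rails, z up. Fixed.
- stub_center (a point): Centre of the other roller on the rack, which is to stay there: its 50 mm thick part is only 66 mm long, with thin 20 mm shafts sticking out at both ends (120 mm overall). x is its axis.
- cradle_seat (a point): The issue cradle on the clean side (robot's right), made like the rack but short: 152 by 60 mm, 140 mm between its 45 mm high end plates, rails 30 mm high. The point is where the centre of a roller lying in the middle of the cradle comes, 50 mm over the table; x along the rails, z up. Fixed.
- bin_mid (a point): Bystander: middle of a blue open bin, 200 by 120 by 75 mm, left of the rack.
- wrench_mid (a point): Bystander: a steel wrench 190 mm long lying beyond the rack.
- bearing_mid (a point): Bystander: middle of a flat steel bearing ring, 80 mm across, 22 mm high.
- tin_mid (a point): Bystander: middle of an upright tin, 72 mm across, 110 mm high, at the right.
- pillow_mid (a point): Bystander: middle of a grey bearing housing, 110 mm long, 62 mm high, near the robot at the right.

How it is judged:
By the outcome, as a careful person would: the job done as asked, in the order asked, and still so for the second after the job is handed in, with the robot touching nothing.
It also fails if it takes over 72 s, if anything falls off the work surface, if the arm or the gripper's body presses on something with over 40 N, if the wrist force passes 120 N, or if a joint passes its speed limit or range.

## Working session

There is one attempt and no reset: what is moved stays moved. The work goes in short steps, Python scripts to look and compute and a shell command to move; the robot and the scene stay as the last step left them, time stands still between calls to the robot, and variables do not carry over. Pictures are saved under pics/ and viewed, about 8 in all and at most 12, crops included, and the job is handed in when it is done.

```bash
mkdir -p pics; cat > h.py <<'E'
import numpy as np, cv2, json
from plant import bot
def cam(n,save=None):
    c=bot.read_camera(n)
    if save: cv2.imwrite('pics/'+save,c['img']); np.savez('pics/'+save[:-4]+'.npz',**{k:np.array(v) for k,v in c.items()})
    return c
def R(c):
    r=np.array(c['rotation']); 
    if r.shape==(3,3): return r
    from scipy.spatial.transform import Rotation as Q
    return Q.from_quat(np.roll(r,-1)).as_matrix()
def ray(c,u,v):
    f=240/np.tan(np.radians(float(c['fov_y']))/2)
    return R(c)@np.array([(u-c['cx'])/f,-(v-c['cy'])/f,-1.])
def px(c,u,v,z=None):  # depth-based, or on plane z
    d=ray(c,u,v)
    p=np.array(c['position'])
    if z is None:
        return p+d*float(np.median(c['depth'][v-1:v+2,u-1:u+2]))
    return p+d*(z-p[2])/d[2]
def load(n): return dict(np.load('pics/'+n+'.npz'))
E
python3 - <<'E'
from h import *
for n in('top','side'):
    c=cam(n,n+'1.png'); print(n,{k:v for k,v in c.items() if k not in('img','depth')})
print(bot.state())
E
```

```text
top {'fov_y': 51.944675521273034, 'cx': 326.6341186574594, 'cy': 238.79396967165962, 'position': array([ 0.33359989, -0.00952344,  1.39623628]), 'rotation': array([-0.70103047, -0.0439983 ,  0.03462323,  0.71093013])}
side {'fov_y': 57.856868658852626, 'cx': 314.8373104070462, 'cy': 236.13105386699496, 'position': array([ 0.22935829, -0.74550506,  0.93316537]), 'rotation': array([ 0.9146612 ,  0.36745457, -0.05548258, -0.15903995])}
{'t': 0.1, 'joint_positions': array([-1.29609527,  0.4777042 ,  0.02233439,  1.5563432 , -0.01150504,
        1.10932532, -0.08309147]), 'joint_vel': array([-0.00037454, -0.00051768,  0.00115177, -0.00229766,  0.00159842,
        0.00023418, -0.00028957]), 'tau': array([ 4.71425956e-03, -5.97762573e+01,  1.61384013e+00, -2.81957549e+01,
        1.28214262e-02,  5.01982140e-03, -1.40664116e-05]), 'position': array([0.25201838, 0.62591633, 0.40383539]), 'ee_rot': array([ 5.07477521e-04,  8.28700189e-01,  5.59692161e-01, -6.51791681e-04]), 'wrist_force': array([ 0.28858282,  0.19852101, -0.27260514]), 'wrist_torque': array([ 0.03360815,  0.02970435, -0.02234532]), 'opening': 0.08501809062549039}
```

View pics/top1.png

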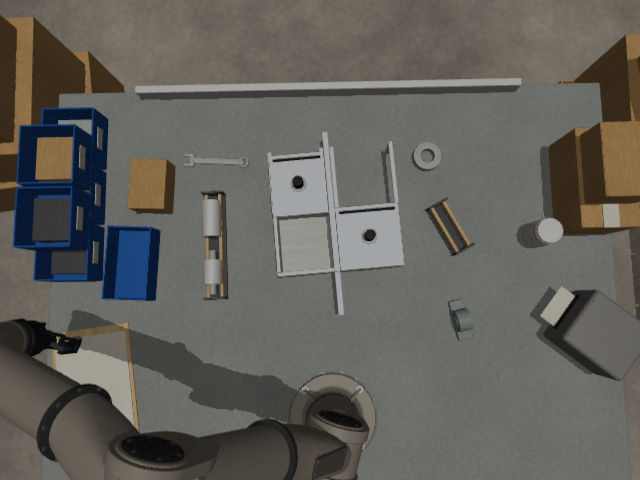

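View pics/side1.png

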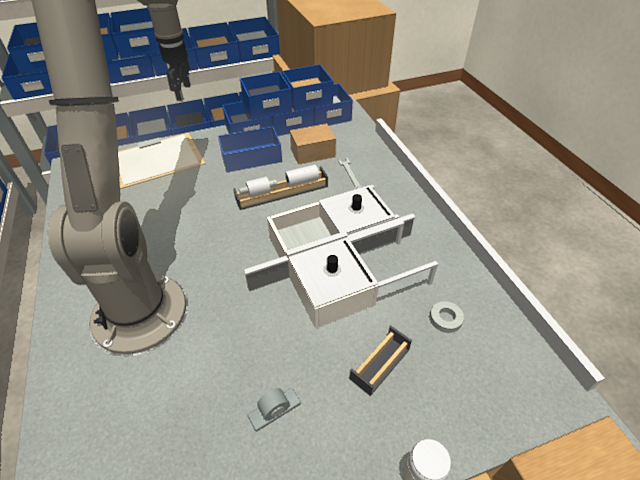

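The plain roller is the far one on the rack (top 212,217); the stubbed one is near (212,270). The outer door is open and the inner one shut. I'll enlarge to read points off.

```bash
python3 - <<'E'
from h import *
c=load('top1'); im=c['img'][125:320,190:480]
cv2.imwrite('pics/top1c.png',cv2.resize(im,(797,536),interpolation=cv2.INTER_CUBIC))
E
```

```text
(no output)
```

View pics/top1c.png

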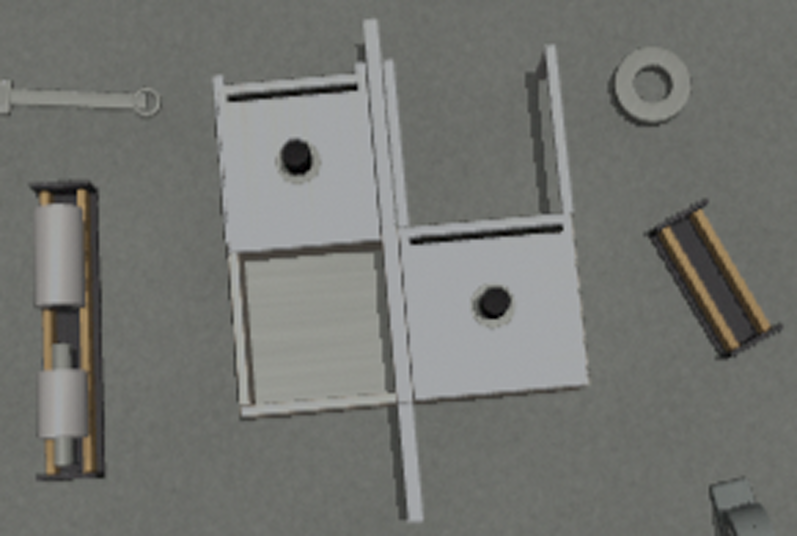

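```bash
python3 - <<'E'
from h import *
np.set_printoptions(precision=4,suppress=True)
c=load('top1')
P=lambda X,Y,z:px(c,190+X/2.748,125+Y/2.748,z)
pts=dict(outK=(295,151,.134),inK=(493,297,.134),rollA=(60,205,.05),rollB=(60,306,.05),stubA=(63,344,.05),stubB=(63,467,.05),
rackA=(64,186,.045),rackB=(70,476,.045),crA=(679,217,.045),crB=(752,342,.045),scrA=(372,20,.08),scrB=(412,520,.08),
inNR=(588,383,.092),inNL=(411,402,.092),outFar0=(222,97,.092),outNear0=(231,251,.092),nearL=(241,411,.086),bear=(652,86,.022),base=(0,0,0))
q={}
for k,(X,Y,z) in pts.items(): q[k]=P(X,Y,z); print(k,q[k])
ya=lambda a,b:np.degrees(np.arctan2(*(q[a]-q[b])[[1,0]]))
for a,b in(('rollA','rollB'),('rackA','rackB'),('crA','crB'),('scrA','scrB'),('outFar0','outNear0'),('inNL','inNR')): print(a,ya(a,b),np.linalg.norm((q[a]-q[b])[:2]),(q[a]+q[b])[:2]/2)
# depth check
for (X,Y) in((60,255),(320,330),(450,350),(300,200),(395,300),(20,400)): print(px(c,int(190+X/2.748),int(125+Y/2.748)))
th=np.radians(ya('scrA','scrB'));ex=np.array([np.cos(th),np.sin(th)]);ey=np.array([-ex[1],ex[0]])
o=q['inK'][:2]+.093*ey; print('hatch',o); 
for k in q: d=q[k][:2]-o; print(k,d@ex,d@ey)
E
```

```text
outK [0.6307 0.0808 0.134 ]
inK [ 0.4879 -0.1042  0.134 ]
rollA [0.5986 0.3255 0.05  ]
rollB [0.4956 0.3241 0.05  ]
stubA [0.4572 0.3206 0.05  ]
stubB [0.3348 0.3191 0.05  ]
rackA [0.6192 0.3229 0.045 ]
rackB [0.3258 0.3133 0.045 ]
crA [ 0.5773 -0.3002  0.045 ]
crB [ 0.4497 -0.368   0.045 ]
scrA [0.7761 0.0065 0.08  ]
scrB [ 0.2797 -0.0255  0.08  ]
inNR [ 0.4084 -0.1967  0.092 ]
inNL [ 0.3925 -0.0262  0.092 ]
outFar0 [0.6962 0.1557 0.092 ]
outNear0 [0.5421 0.147  0.092 ]
nearL [0.3863 0.1383 0.086 ]
bear [ 0.7197 -0.2824  0.022 ]
base [0.8322 0.4051 0.    ]
rollA 0.7268647780823632 0.1030396998969364 [0.5471 0.3248]
rackA 1.875951646709048 0.29349903259593907 [0.4725 0.3181]
crA 27.984907279033052 0.14451151591672037 [ 0.5135 -0.3341]
scrA 3.692984721960247 0.4973973808061454 [ 0.5279 -0.0095]
outFar0 3.229697086746717 0.15436671930455445 [0.6192 0.1514]
inNL 95.32498931186919 0.17119425944701436 [ 0.4004 -0.1114]
[0.5459 0.3213 0.0734]
[0.4701 0.0655 0.0273]
[ 0.4432 -0.0627  0.0908]
[0.5933 0.0796 0.0942]
[ 0.4912 -0.0103  0.0992]
[ 0.406   0.378  -0.0013]
hatch [ 0.4819 -0.0114]
o
[... 168 characters left out ...]
6
stubA -0.003269626276521159 0.3329100841070968
stubB -0.12551333859971073 0.3392744315910889
rackA 0.15849902365655866 0.3246873630224439
rackB -0.13485243125880728 0.3339935993073298
crA 0.07658149792476444 -0.2943473037927007
crB -0.055135153642077044 -0.3537972990203523
scrA 0.2946805834359356 -0.0010746100948561973
scrB -0.20271679737020973 -0.0010746100948561973
inNR -0.08533317612214045 -0.18017852778263824
inNL -0.09020878897770529 -0.009053711151927638
outFar0 0.22460118646862987 0.15291338086390605
outNear0 0.07023951351521156 0.15416156028731753
nearL -0.08574607069241821 0.15546021974215674
bear 0.21984319927229562 -0.2858161740449686
base 0.37632508321021513 0.39304357091458636
```

```bash
cat >> h.py <<'E'
np.set_printoptions(precision=4,suppress=True)
from scipy.spatial.transform import Rotation as Q
HO=np.array([.482,-.0114]); HY=3.9
def hw(x,y):  # hatch -> world
    a=np.radians(HY); return HO+np.array([x*np.cos(a)-y*np.sin(a),x*np.sin(a)+y*np.cos(a)])
def go(xy,z,yaw):
    s=bot.state(); M=Q.from_quat(np.roll(s['ee_rot'],-1)).as_matrix()
    cur=np.degrees(np.arctan2(M[1,0],M[0,0])); t=-((yaw-cur+90)%180-90)
    print('yaw',round(cur,2),'z axis',M[:,2],'q',s['joint_positions'])
    print('shift cm',100*M.T@(np.array([xy[0],xy[1],z])-s['position']),'turn',t)
E
python3 -c "
from h import *
go((.547,.322),.33,91.5)"
```

```text
yaw 68.07 z axis [-0.0005 -0.0016 -1.    ] q [-1.2961  0.4777  0.0223  1.5563 -0.0115  1.1093 -0.0831]
shift cm [-17.1629  38.7136   7.4162] turn -23.43095626680727
```

```bash
python3 -m jog '[[[-17.2,38.7,7.4],-23.4],[[-17.2,38.7,7.4],-23.4],[[-17.2,38.7,7.4],-23.4],[[-17.2,38.7,7.4],-23.4],[[-17.2,38.7,7.4],-23.4],[[-17.2,38.7,7.4],-23.4],[[-17.2,38.7,7.4],-23.4],[[-17.2,38.7,7.4],-23.4],[[-17.2,38.7,7.4],-23.4],[[-17.2,38.7,7.4],-23.4]]' 1 40
python3 - <<'E'
from h import *
c=cam('wrist','w1.png'); print(c['position'],c['rotation'],c['fov_y'],c['cx'],c['cy'])
go((.547,.322),.205,91.5)
E
```

```text
t: 1.35
position: [0.5456, 0.3239, 0.3307]
ee_rot: [-0.001, 0.697, 0.717, 0.0]
wrist_force: [0.4, 0.1, 0.5]
opening: 0.0857
[0.469  0.3219 0.3014] [ 0.6892 -0.1042 -0.1081  0.7088] 69.68550470096277 321.0671413025947 241.07030628387224
yaw 91.64 z axis [-0.0004  0.0008 -1.    ] q [-0.6531  0.4844  0.0265  1.7274 -0.0165  0.9298  0.9796]
shift cm [-0.1906  0.1269 12.5829] turn 0.13579895000377462
```

View pics/w1.png

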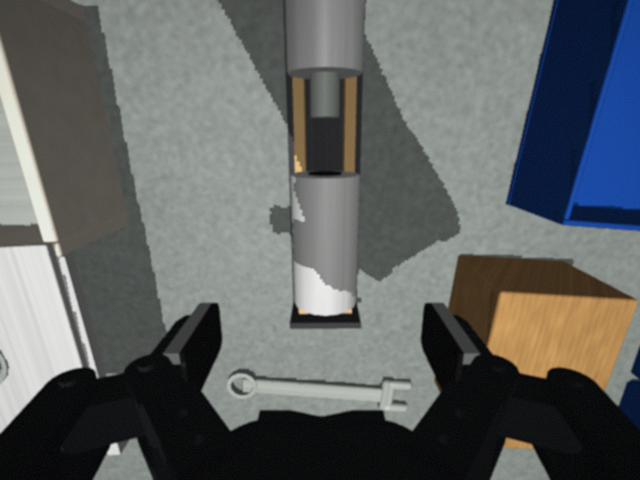

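```bash
python3 - <<'E'
from h import *
c=load('w1')
for u,v,z in((325,174,.075),(324.5,314,.06),(325.5,185,.053),(325,300,.053),(325,240,None),(322,70,.075),(325,323,.045)): print(u,v,px(c,u if z else int(u),v,z))
E
```

```text
325 174 [0.4938 0.3255 0.075 ]
324.5 314 [0.6039 0.3288 0.06  ]
325.5 185 [0.504  0.3264 0.053 ]
325 300 [0.5953 0.329  0.053 ]
325 240 [0.5382 0.3269 0.0761]
322 70 [0.4327 0.3218 0.075 ]
325 323 [0.6208 0.3299 0.045 ]
```

```bash
python3 -m jog '[[[0.2,0.15,4.5],0],[[0.2,0.15,9],0],[[0.2,0.15,11.5],0],[[0.2,0.15,12.5],0],[[0.2,0.15,12.5],0]]'
python3 -m jog '[[[0,0,0],0],[[0,0,0],0],[[0,0,0],0],[[0,0,0],0],[[0,0,0],0],[[0,0,0],0]]' 0 60
python3 -c "
from h import *
print(bot.state()['wrist_force']);go((.547,.326),.32,91.5)"
```

```text
t: 2.02
position: [0.548, 0.3248, 0.2058]
ee_rot: [-0.0, 0.698, 0.716, -0.0]
wrist_force: [0.4, 0.8, 0.2]
opening: 0.0852
t: 2.78
position: [0.5487, 0.3263, 0.208]
ee_rot: [-0.0, 0.697, 0.717, 0.003]
wrist_force: [-1.5, 2.7, 5.8]
opening: 0.0482
[-1.5446  2.6741  5.7515]
yaw 91.55 z axis [ 0.0031  0.0045 -1.    ] q [-0.646   0.6463  0.0168  1.7855 -0.0185  0.7048  0.9793]
shift cm [  0.0266  -0.1319 -11.2035] turn 0.04892495552256548
```

```bash
python3 -m jog '[[[0,0,-1],0],[[0,0,-3],0],[[0,0,-6],0],[[0,0,-9],0],[[0,0,-11],0],[[0,0,-11],0]]'
python3 -c "
from h import *
print(bot.state()['wrist_force'],bot.state()['opening']);go(hw(0,.083),.32,93.9)"
```

```text
t: 3.52
position: [0.5488, 0.3241, 0.3177]
ee_rot: [0.0, 0.698, 0.716, 0.002]
wrist_force: [0.7, -0.1, -6.1]
opening: 0.0484
[ 0.7164 -0.1101 -6.0822] 0.048354216549165725
yaw 91.44 z axis [ 0.0029  0.0019 -1.    ] q [-0.6518  0.5027  0.0278  1.7316 -0.0169  0.9041  0.979 ]
shift cm [-25.0786  -7.8779  -0.2977] turn -2.4550113993956586
```

```bash
python3 -m jog '[[[-1.5,-0.5,-0.3],0],[[-5,-1.5,-0.3],-1],[[-10,-3,-0.3],-2],[[-15,-4.7,-0.3],-2.4],[[-20,-6.3,-0.3],-2.4],[[-23.5,-7.4,-0.3],-2.4],[[-25.1,-7.9,-0.3],-2.4],[[-25.1,-7.9,-0.3],-2.4],[[-25.1,-7.9,-0.3],-2.4]]'
python3 - <<'E'
from h import *
cam('wrist','w2.png'); go(hw(0,.083),.21,93.9)
E
```

```text
t: 4.65
position: [0.4761, 0.0725, 0.3186]
ee_rot: [-0.0, 0.682, 0.731, 0.0]
wrist_force: [0.3, -0.3, -5.3]
opening: 0.0481
yaw 94.0 z axis [ 0.0003  0.0007 -1.    ] q [-0.3351  0.2718  0.0631  2.0945 -0.025   0.7755  1.3841]
shift cm [-0.1365  0.0129 10.8626] turn 0.09706765274047768
```

View pics/w2.png

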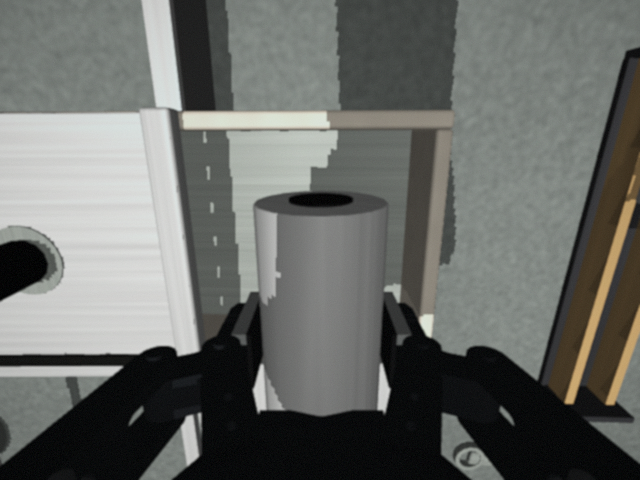

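```bash
python3 - <<'E'
from h import *
c=load('w2'); a=np.radians(HY); ex=np.array([np.cos(a),np.sin(a)]);ey=np.array([-ex[1],ex[0]])
for n,u,v,z,e in(('near inner L',183,129,.086,'-75,+10'),('near inner R',437,130,.086,'-75,150'),('near outer R',453,111,.086,'-85,160'),('ridge L',142,108,.1,'-85,-8'),('ridgeR',172,108,.1,'-85,8'),('outer wall in top far',418,315,.086,'?,150'),('innerdoor nearL',0,113,.092,'-84'),('knobin top',15,262,.134,'0,-93')):
    d=px(c,u,v,z)[:2]-HO; print(n,d@ex,d@ey,e)
E
```

```text
near inner L -0.07918222730078635 0.007206718065982214 -75,+10
near inner R -0.07877064776034391 0.14963359157894573 -75,150
near outer R -0.08877221128206822 0.15746983206110032 -85,160
ridge L -0.08924457391346803 -0.007282841561069809 -85,-8
ridgeR -0.08925881166204841 0.008092821839474455 -85,8
outer wall in top far 0.03779211339433197 0.14882671453078253 ?,150
innerdoor nearL -0.08719141241044934 -0.08765929498829063 -84
knobin top -0.017820870238855167 -0.06238471803697266 0,-93
```

```bash
sed -i 's/HO=np.array(\[.482/HO=np.array([.4795/' h.py
python3 -m jog '[[[-0.1,0.2,1],0],[[-0.1,0.2,4],0],[[-0.1,0.2,7.5],0],[[-0.1,0.2,9.5],0],[[-0.1,0.2,10.5],0],[[-0.1,0.2,10.7],0],[[-0.1,0.2,10.7],0]]'
python3 -c "
from h import *
print(bot.state()['wrist_force']);go(hw(0,.083),.21,93.9)"
```

```text
t: 5.58
position: [0.478, 0.0707, 0.2119]
ee_rot: [0.0, 0.683, 0.731, 0.0]
wrist_force: [0.4, -0.0, -4.5]
opening: 0.0485
[ 0.4484 -0.023  -4.5276]
yaw 93.9 z axis [ 0.0003  0.0003 -1.    ] q [-0.3158  0.4589  0.0484  2.1546 -0.0429  0.5286  1.4036]
shift cm [ 0.0979 -0.4107  0.1935] turn 0.0032485879788737293
```

```bash

python3 -m jog '[[[0.1,-0.4,0.1],0],[[0.1,-0.4,0.2],0],[[0.1,-0.4,0.2],0]]'
```

```text
t: 5.95
position: [0.4759, 0.0712, 0.2118]
ee_rot: [0.002, 0.683, 0.73, 0.003]
wrist_force: [0.7, -3.1, 14.1]
opening: 0.0482
```

```bash

python3 -m jog '[[[0,0,-0.2],0],[[0,0,-0.2],0],[[0,0,-0.2],0],[[0,0,-0.2],0],[[0,0,-0.2],0]]' 1
python3 -m jog '[[[0,0,-1],0],[[0,0,-3],0],[[0,0,-6],0],[[0,0,-10],0],[[0,0,-13],0],[[0,0,-13],0]]'
python3 - <<'E'
from h import *
cam('wrist','w3.png'); 
c=load('w3');K=hw(.15,.083);print(K);go(K,.34,93.9)
E
```

```text
t: 6.58
position: [0.4737, 0.071, 0.2115]
ee_rot: [-0.0, 0.683, 0.731, -0.0]
wrist_force: [-0.2, -0.4, 0.2]
opening: 0.0851
t: 7.32
position: [0.4745, 0.0712, 0.3446]
ee_rot: [0.001, 0.683, 0.731, 0.002]
wrist_force: [0.1, 0.6, -0.4]
opening: 0.0854
[0.6235 0.0816]
yaw 93.87 z axis [ 0.0027  0.001  -1.    ] q [-0.3407  0.2313  0.0708  2.0793 -0.0223  0.8288  1.3815]
shift cm [ 0.0412 14.9924  0.3432] turn -0.032822209240919165
```

View pics/w3.png

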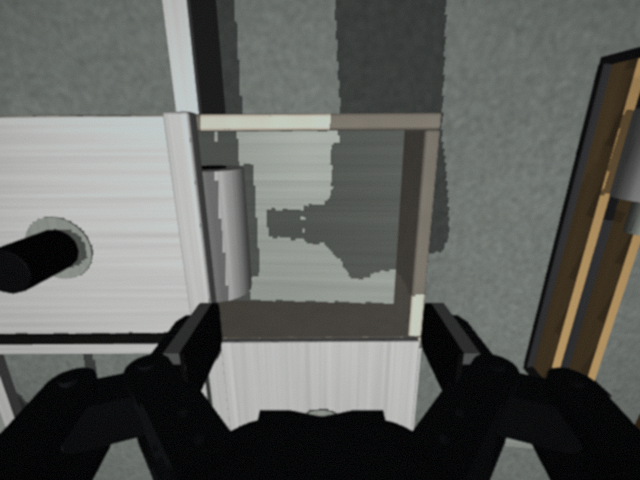

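```bash

python3 -m jog '[[[0,2,0],0],[[0,7,0],0],[[0,12,0],0],[[0,15.5,0],0],[[0,15.5,0],0],[[0,15.5,2],0],[[0,15.5,5],0],[[0,15.5,6.7],0],[[0,15.5,6.7],0]]' 
python3 -m jog '[[[0,0,0],0],[[0,0,0],0],[[0,0,0],0],[[0,0,0],0],[[0,0,0],0],[[0,0,0],0]]' 0 60
python3 -c "
from h import *
a=np.radians(HY);s=bot.state();d=s['position'][:2]-HO;print(s['wrist_force'],d@[np.cos(a),np.sin(a)],d@[-np.sin(a),np.cos(a)])
go(hw(0,.083),.278,93.9)"
```

```text
t: 8.5
position: [0.6273, 0.0814, 0.2731]
ee_rot: [-0.001, 0.683, 0.731, -0.002]
wrist_force: [0.2, 0.2, -0.0]
opening: 0.0851
t: 9.25
position: [0.6288, 0.0814, 0.2756]
ee_rot: [0.0, 0.683, 0.731, 0.001]
wrist_force: [-1.1, -0.7, 5.8]
opening: 0.0267
[-1.0917 -0.6891  5.7553] 0.15523101359988822 0.0823870750402722
yaw 93.86 z axis [ 0.0014  0.0001 -1.    ] q [-0.2874  0.5504  0.0822  1.7695 -0.0584  0.8227  1.4606]
shift cm [  0.0504 -15.5228  -0.2588] turn -0.040123995887014985
```

```bash

python3 -m jog '[[[0,-0.7,-0.1],0],[[0,-2.2,-0.1],0],[[0,-4,-0.1],0],[[0,-6,-0.1],0],[[0,-8,-0.1],0],[[0,-10,-0.1],0],[[0,-12,-0.1],0],[[0,-13.5,-0.1],0],[[0,-14.5,-0.1],0],[[0,-15.2,-0.1],0],[[0,-15.6,-0.1],0],[[0,-15.6,-0.1],0]]' 
python3 -c "
from h import *
a=np.radians(HY);s=bot.state();d=s['position'][:2]-HO;print(s['wrist_force'],d@[np.cos(a),np.sin(a)],d@[-np.sin(a),np.cos(a)])"
```

```text
t: 10.75
position: [0.4719, 0.07, 0.2756]
ee_rot: [-0.0, 0.683, 0.73, -0.001]
wrist_force: [-0.1, -6.1, 1.4]
opening: 0.0267
[-0.0871 -6.0864  1.3693] -0.0020253148396343562 0.08174471076257112
```

```bash

python3 -m jog '[[[0,-0.2,0],0],[[0,-0.4,0],0],[[0,-0.6,0],0],[[0,-0.6,0],0]]' 
python3 -c "
from h import *
a=np.radians(HY);s=bot.state();d=s['position'][:2]-HO;print(s['wrist_force'],d@[np.cos(a),np.sin(a)],d@[-np.sin(a),np.cos(a)])"
```

```text
t: 11.25
position: [0.4693, 0.0698, 0.2757]
ee_rot: [0.003, 0.683, 0.73, 0.003]
wrist_force: [17.2, -5.0, -19.3]
opening: 0.0267
[ 17.2264  -5.0067 -19.314 ] -0.004641967028884854 0.08167693405247131
```

```bash

python3 -m jog '[[[0,0.5,0],0],[[0,0.5,0],0],[[0,0.5,0],0],[[0,0.5,0],0],[[0,0.5,-2.5],0],[[0,0.5,-7],0],[[-3,0.5,-7],0],[[-8,0.5,-7],0],[[-13,0.5,-7],0],[[-17.5,0.5,-7],0],[[-17.5,0.5,-7],0]]' 1
python3 - <<'E'
from h import *
cam('wrist','w4.png');go(hw(0,-.093),.275,93.9)
E
```

```text
t: 12.62
position: [0.483, -0.1073, 0.3458]
ee_rot: [0.0, 0.685, 0.728, -0.0]
wrist_force: [0.8, 0.5, -0.2]
opening: 0.0854
yaw 93.67 z axis [-0.0002 -0.     -1.    ] q [-0.0736  0.2529  0.1884  2.0495 -0.0626  0.8447  1.7854]
shift cm [0.0615 0.2684 7.0672] turn -0.2285634607433309
```

View pics/w4.png

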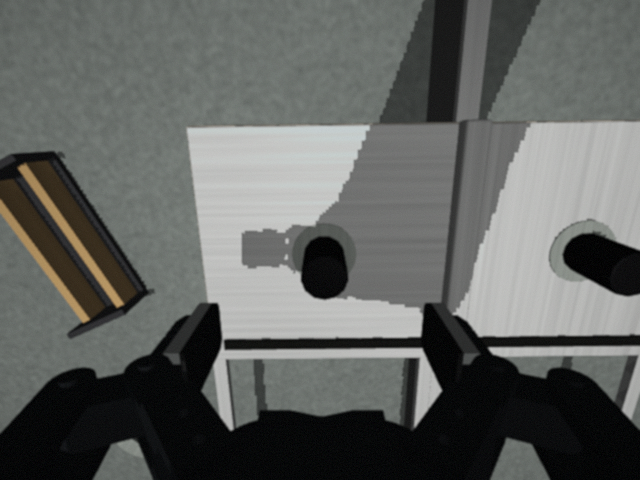

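```bash

python3 -m jog '[[[0.2,0.4,2],0],[[0.2,0.4,5],0],[[0.2,0.4,7],0],[[0.2,0.4,7],0]]' 
python3 -m jog '[[[0,0,0],0],[[0,0,0],0],[[0,0,0],0],[[0,0,0],0],[[0,0,0],0],[[0,0,0],0]]' 0 60
python3 -m jog '[[[0,0.7,0],0],[[0,2.2,0],0],[[0,4,0],0],[[0,6,0],0],[[0,8,0],0],[[0,10,0],0],[[0,12,0],0],[[0,14,0],0],[[0,15.2,0],0],[[0,16,0],0],[[0,16.4,0],0],[[0,16.4,0],0]]' 
python3 -c "
from h import *
a=np.radians(HY);s=bot.state();d=s['position'][:2]-HO;print(s['wrist_force'],d@[np.cos(a),np.sin(a)],d@[-np.sin(a),np.cos(a)])"
```

```text
t: 13.18
position: [0.4868, -0.0997, 0.2745]
ee_rot: [-0.002, 0.682, 0.731, -0.001]
wrist_force: [1.0, -0.6, 0.9]
opening: 0.0852
t: 13.92
position: [0.4882, -0.1047, 0.2774]
ee_rot: [0.003, 0.684, 0.73, -0.0]
wrist_force: [-0.4, -10.4, 7.5]
opening: 0.0264
t: 15.42
position: [0.6519, -0.0929, 0.2775]
ee_rot: [0.002, 0.684, 0.73, 0.0]
wrist_force: [0.6, -5.4, 4.8]
opening: 0.0265
[ 0.6278 -5.3895  4.752 ] 0.1664961108103395 -0.09300539785641186
```

```bash

python3 -m jog '[[[0,0,0],0],[[0,0,0],0],[[0,0,0],0],[[0,0,-2.5],0],[[0,0,-7],0],[[0,-3,-7],0],[[0,-9,-7],0],[[0,-14,-7],0],[[0,-16.5,-7],0],[[0,-16.5,-7],0]]' 1
python3 - <<'E'
from h import *
cam('wrist','w5.png');go(hw(0,-.09),.2,93.9)
E
```

```text
t: 16.68
position: [0.4849, -0.1017, 0.3459]
ee_rot: [-0.0, 0.683, 0.73, -0.0]
wrist_force: [0.1, 0.4, -0.3]
opening: 0.0849
yaw 93.87 z axis [ 0.0011  0.0003 -1.    ] q [-0.0828  0.2559  0.1906  2.0444 -0.0647  0.8457  1.7828]
shift cm [ 0.0215 -0.0968 14.6093] turn -0.03438753631208158
```

View pics/w5.png

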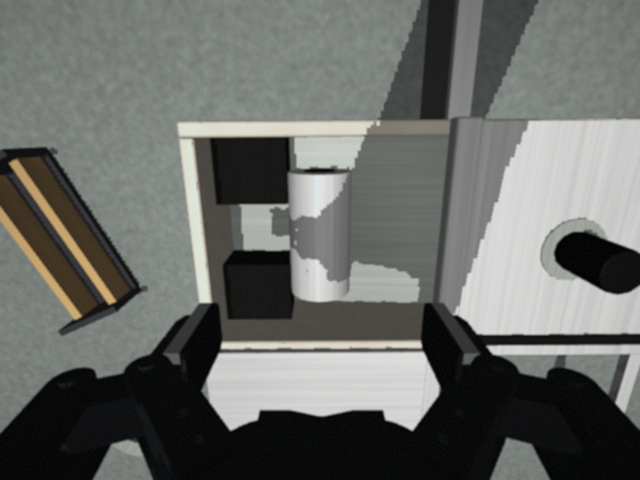

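```bash
python3 - <<'E'
from h import *
c=load('w5'); a=np.radians(HY); ex=np.array([np.cos(a),np.sin(a)]);ey=np.array([-ex[1],ex[0]])
for n,u,v,z in(('near end',320,171,.068),('far end',319,299,.045),('chockgapN',289,204,.052),('chockgapF',294,252,.052),('gap floor N',240,204,.02),('near wall inner',300,136,.086),('edgeL',288,230,.046),('edgeR',350,230,.046)):
    p=px(c,u,v,z); d=p[:2]-HO; print(n,p,d@ex,d@ey)
E
```

```text
near end [ 0.4336 -0.1053  0.068 ] -0.05219443292780794 -0.0905944085319124
far end [ 0.5454 -0.0989  0.045 ] 0.05984092012538775 -0.09178322800924026
chockgapN [ 0.462  -0.1276  0.052 ] -0.025345276682357434 -0.114789597714139
chockgapF [ 0.5012 -0.1221  0.052 ] 0.01412539103811204 -0.11188329122235838
gap floor N [ 0.4713 -0.1728  0.02  ] -0.019125985956589885 -0.16047118437623037
near wall inner [ 0.4106 -0.1196  0.086 ] -0.07608556933674207 -0.10329174118552215
edgeL [ 0.4847 -0.1281  0.046 ] -0.0027354908386702007 -0.11678867044947316
edgeR [ 0.4814 -0.0778  0.046 ] -0.002643972914557443 -0.06634957302295914
```

```bash

python3 -m jog '[[[-0.1,-0.1,3],0],[[-0.1,-0.1,7],0],[[-0.1,-0.1,10],0],[[-0.1,-0.1,12],0],[[-0.1,-0.1,13.5],0],[[-0.1,-0.1,14.2],0],[[-0.1,-0.1,14.2],0]]' 
python3 -m jog '[[[0,0,0],0],[[0,0,0],0],[[0,0,0],0],[[0,0,0],0],[[0,0,0],0],[[0,0,0],0]]' 0 60
python3 -m jog '[[[0,0,-0.5],0],[[0,0,-2],0],[[0,0,-5],0],[[0,0,-8],0],[[0,0,-11],0],[[0,0,-13],0],[[0,0,-13],0]]' 
python3 - <<'E'
from h import *
c=load('w5')
print([px(c,u,v,.045) for u,v in((29,152),(102,311))])
c=load('w4')
print([px(c,u,v,.045) for u,v in((30,156),(112,314))])
cam('wrist','w6.png')
cam('side','side2.png');go((.5135,-.334),.33,28+90)
E
```

```text
t: 17.6
position: [0.4858, -0.1025, 0.2036]
ee_rot: [-0.0, 0.683, 0.731, -0.0]
wrist_force: [0.1, -0.3, -0.3]
opening: 0.0857
t: 18.35
position: [0.4858, -0.1026, 0.2048]
ee_rot: [0.0, 0.683, 0.731, 0.0]
wrist_force: [-2.2, -0.5, 8.0]
opening: 0.0483
t: 19.23
position: [0.4857, -0.1027, 0.3355]
ee_rot: [0.001, 0.683, 0.731, 0.001]
wrist_force: [0.3, -0.2, -4.3]
opening: 0.048
[array([ 0.4364, -0.3276,  0.045 ]), array([ 0.5697, -0.2886,  0.045 ])]
[array([ 0.4364, -0.3335,  0.045 ]), array([ 0.5696, -0.287 ,  0.045 ])]
yaw 93.87 z axis [-0.0006  0.0001 -1.    ] q [-0.084   0.2728  0.1958  2.0583 -0.072   0.8174  1.7924]
shift cm [-23.2887   1.2868   0.3324] turn -24.13087478609779
```

```bash

python3 -m jog '[[[-1.5,0.1,0],-2],[[-5,0.3,0],-6],[[-10,0.5,0],-12],[[-15,0.8,0],-18],[[-19.5,1.1,0],-22],[[-22.3,1.3,0],-24],[[-23.3,1.3,0],-24],[[-23.3,1.3,0],-24],[[-23.3,1.3,0],-24]]' 
python3 - <<'E'
from h import *
cam('wrist','w7.png');go((.5135,-.334),.21,118)
E
```

```text
t: 20.45
position: [0.5144, -0.3324, 0.3331]
ee_rot: [-0.001, 0.515, 0.857, 0.0]
wrist_force: [-0.1, -0.4, -5.0]
opening: 0.048
yaw 117.98 z axis [-0.0006  0.0013 -1.    ] q [ 0.3339  0.4524  0.1828  1.7881 -0.1018  0.9114  2.6204]
shift cm [-0.1105 -0.1611 12.3326] turn -0.021844552264411732
```

View pics/w7.png

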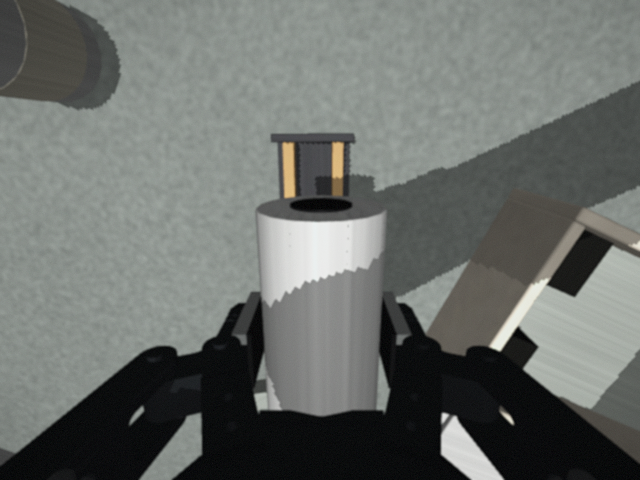

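```bash
python3 - <<'E'
from h import *
c=load('w7'); im=c['img'][115:215,250:390]; cv2.imwrite('pics/w7c.png',cv2.resize(im,(784,560),interpolation=cv2.INTER_CUBIC))
s=bot.state()['position']; a=np.radians(28); ex=np.array([np.cos(a),np.sin(a)]);ey=np.array([-ex[1],ex[0]])
for u,v,z in((271,138,.045),(355,138,.045),(313,138,.045),(290,145,.03),(337,145,.03),(290,190,.03),(340,190,.03)):
    p=px(c,u,v,z);d=p[:2]-s[:2];print(u,v,p,d@ex,d@ey)
E
```

```text
271 138 [ 0.4658 -0.3976  0.045 ] -0.07358174188893318 -0.03472085037953657
355 138 [ 0.4375 -0.3443  0.045 ] -0.07352108634311026 0.025666227212177577
313 138 [ 0.4517 -0.371   0.045 ] -0.07355142313625834 -0.004536291895723203
290 145 [ 0.4648 -0.3843  0.03  ] -0.06826464400186377 -0.022467472249301523
337 145 [ 0.4479 -0.3526  0.03  ] -0.06822681085982231 0.013488002767449908
290 190 [ 0.4956 -0.369   0.03  ] -0.03380252992530098 -0.023424899363467658
340 190 [ 0.477  -0.3339  0.03  ] -0.03374796272471526 0.016313650580327112
```

View pics/w7c.png

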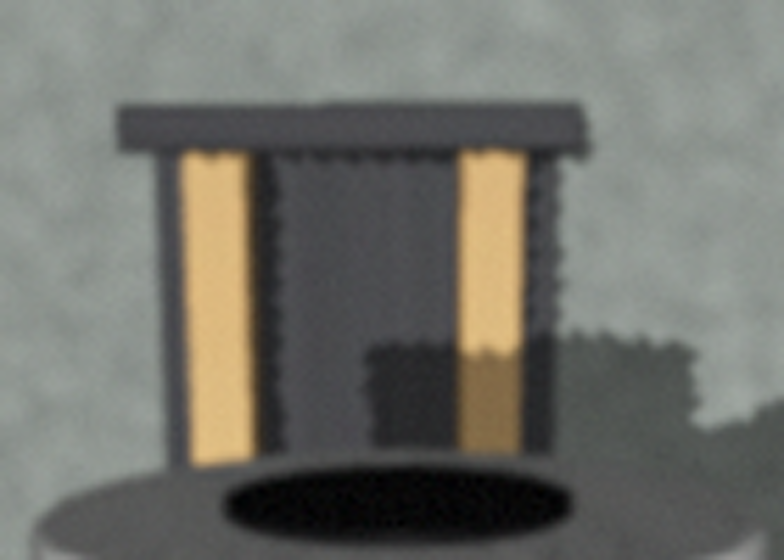

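```bash
python3 - <<'E'
from h import *
c=load('w7'); s=bot.state()['position']; a=np.radians(27.98); ex=np.array([np.cos(a),np.sin(a)]);ey=np.array([-ex[1],ex[0]])
for u,v,z in((313,138,.045),(313.2,143.6,.03),(313.7,193.6,.03),(322,205,.175),(321.5,350,.2)):
    d=px(c,u,v,z)[:2]-s[:2];print(u,v,d@ex,d@ey)
c=load('w5')
for u,v,z in((322,250,.0675),):
    print(px(c,u,v,z))
E
```

```text
313 138 -0.07354983519069334 -0.004561965908900212
313.2 143.6 -0.06927534809537993 -0.004738423349894452
313.7 193.6 -0.030901389217165284 -0.00462435115060403
322 205 -0.05074800724854591 0.0012454888570310242
321.5 350 -0.0043603669646346205 0.0009507867183555343
[ 0.4927 -0.0999  0.0675]
```

```bash

python3 -m jog '[[[-0.3,0,1.5],0],[[-0.5,0,5],0],[[-0.5,0,8],0],[[-0.5,0,10.3],0],[[-0.5,0,11.3],0],[[-0.5,0,11.8],0],[[-0.5,0,11.8],0]]' 
python3 -m jog '[[[0,0,0.1],0],[[0,0,0.2],0],[[0,0,0.2],0]]'
```

```text
t: 21.38
position: [0.5168, -0.3386, 0.216]
ee_rot: [0.0, 0.516, 0.857, 0.0]
wrist_force: [-0.0, -0.1, -5.3]
opening: 0.0483
t: 21.75
position: [0.5166, -0.3386, 0.2139]
ee_rot: [0.0, 0.516, 0.857, 0.0]
wrist_force: [0.4, 0.2, -4.7]
opening: 0.0482
```

```bash

python3 -m jog '[[[0,0,0.1],0],[[0,0,0.2],0],[[0,0,0.2],0]]'
python3 -m jog '[[[0,0,0.1],0],[[0,0,0.2],0],[[0,0,0.2],0]]'
```

```text
t: 22.12
position: [0.5166, -0.3387, 0.2121]
ee_rot: [0.0, 0.516, 0.857, 0.0]
wrist_force: [-1.8, 1.5, 0.2]
opening: 0.0479
t: 22.5
position: [0.5166, -0.3388, 0.2118]
ee_rot: [0.0, 0.516, 0.857, 0.0]
wrist_force: [-6.5, 3.9, 16.7]
opening: 0.0479
```

```bash

python3 -m jog '[[[0,0,-0.2],0],[[0,0,-0.2],0],[[0,0,-0.2],0],[[0,0,-0.2],0],[[0,0,-1],0],[[0,0,-4],0],[[0,0,-9],0],[[0,0,-13.5],0],[[0,0,-13.5],0]]' 1
python3 - <<'E'
from h import *
c=cam('wrist','w8.png');cv2.imwrite('pics/w8s.png',cv2.resize(c['img'],(480,360)))
go((.652,-.0929),.345,93.9)
E
```

```text
t: 23.62
position: [0.5175, -0.3396, 0.3494]
ee_rot: [0.004, 0.516, 0.856, 0.0]
wrist_force: [0.6, 0.4, -0.2]
opening: 0.0854
yaw 117.86 z axis [ 0.0039 -0.0019 -1.    ] q [ 0.3364  0.4442  0.1902  1.7656 -0.1013  0.9369  2.6252]
shift cm [15.4428 23.4441  0.2087] turn 23.956179306729354
```

View pics/w8s.png

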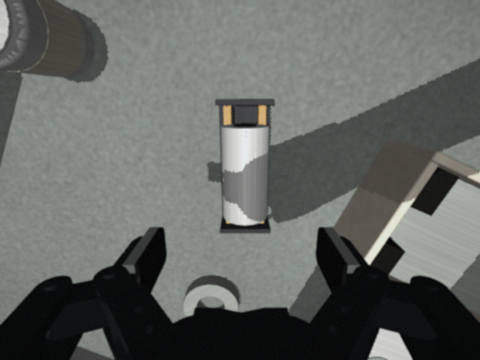

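The roller (≈245,175 in the reduced picture) lies in the cradle between both end plates. Next, shut the inner door.

```bash

python3 -m jog '[[[2,3,0],3],[[5,8,0],9],[[8,12.5,0],16],[[11,17,0],22],[[14,21,0],24],[[15.4,23.4,0.2],24],[[15.4,23.4,0.2],24],[[15.4,23.4,0.2],24]]'
python3 -c "
from h import *
go((.652,-.0929),.275,93.9)"
```

```text
t: 24.68
position: [0.6507, -0.0943, 0.3417]
ee_rot: [-0.0, 0.683, 0.73, -0.001]
wrist_force: [0.1, -0.5, 0.1]
opening: 0.0848
yaw 93.8 z axis [-0.0021 -0.0009 -1.    ] q [-0.1183  0.5157  0.2338  1.671  -0.1374  0.9731  1.801 ]
shift cm [0.1326 0.1574 6.6729] turn -0.10165681592590659
```

```bash

python3 -m jog '[[[0.1,0.1,2],0],[[0.1,0.1,5],0],[[0.1,0.1,6.7],0],[[0.1,0.1,6.7],0]]'
python3 -m jog '[[[0,0,0],0],[[0,0,0],0],[[0,0,0],0],[[0,0,0],0],[[0,0,0],0],[[0,0,0],0]]' 0 60
python3 -m jog '[[[0,-0.7,0],0],[[0,-2.2,0],0],[[0,-4,0],0],[[0,-6,0],0],[[0,-8,0],0],[[0,-10,0],0],[[0,-12,0],0],[[0,-13.5,0],0],[[0,-15,0],0],[[0,-15.8,0],0],[[0,-16.3,0],0],[[0,-16.3,0],0]]' 
python3 -m jog '[[[0,-0.2,0],0],[[0,-0.4,0],0],[[0,-0.5,0],0],[[0,-0.5,0],0]]'
```

```text
t: 25.18
position: [0.6514, -0.0926, 0.2737]
ee_rot: [-0.001, 0.683, 0.73, -0.001]
wrist_force: [-0.5, -0.1, 0.5]
opening: 0.0852
t: 25.92
position: [0.6527, -0.0931, 0.2769]
ee_rot: [0.001, 0.683, 0.73, 0.0]
wrist_force: [-0.2, -1.8, 6.8]
opening: 0.0264
t: 27.42
position: [0.4896, -0.1049, 0.2768]
ee_rot: [0.002, 0.683, 0.73, 0.0]
wrist_force: [-0.4, -8.7, 8.5]
opening: 0.0265
t: 27.92
position: [0.4872, -0.1049, 0.2769]
ee_rot: [0.004, 0.683, 0.73, 0.002]
wrist_force: [10.9, -9.1, -4.6]
opening: 0.0265
```

```bash

python3 -m jog '[[[0,0.2,0],0],[[0,0.2,0],0],[[0,0.2,0],0],[[0,0.2,0],0],[[0,0.2,-2.5],0],[[0,0.2,-7],0],[[0,0.2,-12],0],[[0,0.2,-12],0]]' 1
python3 - <<'E'
from h import *
c=cam('wrist','w9.png');s=cam('side','side3.png');t=cam('top','top2.png')
A=s['img'][130:430,180:480]; B=c['img']
cv2.imwrite('pics/fin.png',np.hstack([cv2.resize(A,(400,400)),cv2.resize(B,(400,400*480//640)),][:1]+[cv2.copyMakeBorder(cv2.resize(B,(400,300)),0,100,0,0,cv2.BORDER_CONSTANT)]))
E
```

```text
t: 28.92
position: [0.4878, -0.1035, 0.3994]
ee_rot: [0.003, 0.683, 0.731, 0.003]
wrist_force: [-0.6, -0.2, 0.0]
opening: 0.0853
```

View pics/fin.png

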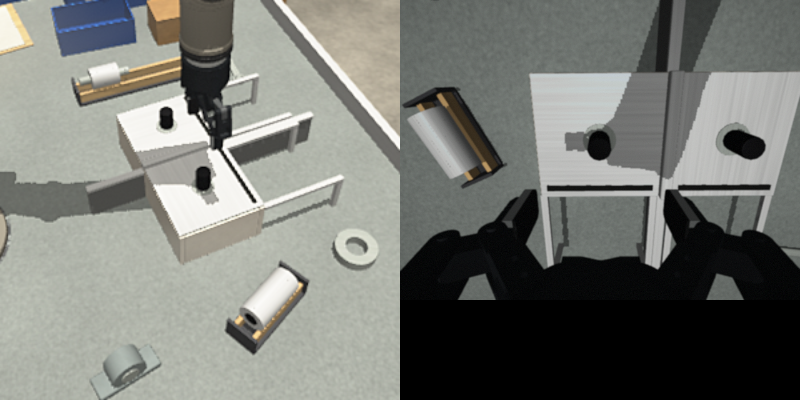

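```bash
python3 - <<'E'
from h import *
c=load('w9'); g=cv2.cvtColor(c['img'],cv2.COLOR_BGR2GRAY).astype(int); a=np.radians(HY); ex=np.array([np.cos(a),np.sin(a)]);ey=np.array([-ex[1],ex[0]])
for u in(220,250,280,310,340,570,590,610,625):
    v=90+np.argmax(np.diff(g[90:150,u])); d=px(c,u,v+.5,.092)[:2]-HO; print(u,v,d@ex,d@ey)
E
```

```text
220 116 -0.08476414266319106 -0.16864552605639768
250 117 -0.08402949125068014 -0.14597280910877206
280 116 -0.08472137281772603 -0.12320883601340885
310 116 -0.08469998746111283 -0.10049003005734049
340 116 -0.08467860181523805 -0.07777091680324329
570 115 -0.08522695761273286 0.09626314452009914
590 114 -0.08592386792611124 0.11123004402328147
610 114 -0.08590963915098768 0.1263528373030547
625 114 -0.08589896748557797 0.13769502161201688
```

Both near edges lie at about -85 mm (-84 mm expected when shut), so both doors are shut. The gripper is clear, so I'll hand the job in.

```bash
python3 -c "
from plant import bot
print(bot.sign_off())"
```

```text
the job is handed in; nothing more can be done
None
```

The plain roller is in the issue cradle and both doors are shut; I handed the job in at about 29 s of the 72 s allowed.

**What I did:** I gripped the roller on the rack and laid it across the slope in the store half, and it rolled through. I slid the outer door shut against its stop, and only then opened the inner door. I lifted the roller out, set it down in the cradle and opened the gripper once contact showed. Then I slid the inner door shut against its stop.

**Last checks:**
- **Doors:** both near edges measured between -84 and -86 mm in the hatch frame, where -84 mm is expected when shut.
- **Roller:** it lies lengthwise in the cradle between the end plates, slightly nearer the far one.
- **Other things:** the stubbed roller is still on its rack, and the bearing ring and bearing housing look unmoved. I did not measure them, and I did not check the bin, wrench and tin in the final pictures.
- **Gripper:** it is clear of everything and open, with wrist force near zero. The highest wrist force I read was about 26 N, when the outer door met its stop.

**Disagreements:** The top and wrist cameras differed by 3 to 5 mm. I followed the wrist camera near each grasp, and the grasps and the placing came out fine.

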